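# Hold the battery lid at half-turn for the power check

### The job

The open battery housing of the wireless transmitter stands in its taped square. Slide it sideways along the table, without lifting or tipping it, all the way into the anti-turn fork until it meets the back bar; then fit the two-eared bayonet lid into it, press it home against the spring and turn it clockwise until its grip bar points at the single half-way ribs, short of the click, because once it clicks it is tamper-locked. Finish still holding the lid there, so that I can check the indicator first, and leave the screw cap, the weights and the other things on the table alone.

Things in the scene. Friction and masses are not known exactly. Their poses are not given: they have to be found in the camera images.
- housing: open battery housing, loose, 0.5 to 0.8 kg (3 to 9 N to slide): square aluminium box 66 x 66 mm, 62 mm high, with a round bayonet collar on top, 73.5 mm in all. Origin: centre of its underside; z up. A brass socket (18 mm thick, 12 mm long, axis 40 mm up) sticks out of the +y face: grip the plain +x and -x faces, 66 mm apart, flat up to z = 62 mm
- port (a point): on the housing's axis at the lid's seat, 62 mm above its underside; axes as the housing's. Two lips overhang the seat: undersides 7.5 mm, tops 11.5 mm above it, mouth 47 mm across. The lid's ears drop through two gaps between the lips, about 13 mm wide, on the +x and -x axis; the collar's inner wall is 30.5 mm from the axis
- cell (a joint): the steel battery cell with brass nub in the middle of the seat, on a spring: m pressed down, 0 free, 6.5 mm at most. Free, the nub stands 5 mm above the seat. It pushes up with 2 N, rising to 4.5 N with the lid on the seat: the lid must be pushed 2.5 mm down against it (to within 2.5 mm of the seat) before its ears can turn under the lips
- half (a point): same point as port, its x axis along the two single raised ribs on the collar's top: half-way, 42 degrees clockwise (from above) of the gaps. From the gaps the ears turn only clockwise; they are wholly under the lips after about 27 degrees
- lock (a point): same point as port, its x axis along the two pairs of raised ribs: locked, 84 degrees clockwise of the gaps. The ears meet a ridge under the lips (the click) from about 56 degrees on
- lid: black bayonet lid, 60 g, lying upright: disc 43 mm across, 12 mm thick; two ears, 9 mm wide, 5 mm thick, at the bottom edge reach 28.5 mm from the centre along +x and -x; on top a straight grip bar along x, 42 mm long, 13 mm thick (y), up to 34 mm above the underside. Origin: centre of the underside; z up. Turned by half a turn it is the same lid
- nest (a point): on the table in the steel fork (bars 22 mm high, screwed down, 71 mm apart inside: 2.5 mm play each side): the centre of the housing's underside when it touches the back bar, whose face is 33 mm off at -y. The mouth faces +y, where the flared ends reach 65 mm. The housing goes in with its socket (+y) towards the mouth; the fork stops it turning with the lid
- mark: square of paper tape on the table, 116 mm over all, where the housing starts, 150 to 190 mm from the nest on the fork's mouth side; nothing to bump into. Origin: its centre
- screw_cap: black round screw cap of another box, 54 mm across, 34 mm high, round knob on top and no ears; not for this housing. Origin: centre of underside
- weight_1kg: steel test weight, 52 mm across, 83 mm high with its knob. Origin: centre of underside
- weight_500g: steel test weight, 42 mm across, 70 mm high with its knob. Origin: centre of underside
- spare_cell: spare battery cell standing on end, 33 mm across, 61 mm high. Origin: centre of underside
- power_brick: black power supply, 62 x 125 x 36 mm, long side along its y. Origin: centre of underside
- screwdriver: screwdriver lying on the table along its x
- spanner: steel spanner lying on the table along its x
Not all that is in view belongs to the job. What is shaped like the lid but purple is not meant.

How it is judged:
By the outcome, as a careful person would: the job done as asked, in the order asked, and still so for the second after the job is handed in, while the arm keeps its last pose, push and grip.
It also fails if it takes over 61 s, if anything falls off the work surface, if the arm or the gripper's body presses on something with over 40 N, if the wrist force passes 120 N, or if a joint passes its speed limit or range.

### The arm

A 6-joint arm with a two-finger parallel gripper is mounted at the origin on the work surface. World frame = base frame: x ahead of the robot, y to its left, z up, the work surface at z = 0. Lengths are in m, angles in rad, forces in N, time in s.
With the tool pointing down it reaches from about 0.25 to 0.725 m from the base axis. Payload 4 kg.
Tool frame: the origin (TCP) lies midway between the tips of the shut fingers; the grasp point (between the pads) lies 19 mm behind it; z points along the fingers, y is the line along which they close (so a half turn about z gives the same grasp; the last joint's range is limited). The gripper opens to 85 mm and grips with 20 to 120 N. Pads are 22 mm wide; open, the fingers measure 114 mm over their backs; the gripper's body (76 mm by 85 mm) begins 54 mm behind the grasp point. The pads swing forward as they close: fully open they stand 13 mm farther back than shut.
Start: joints at [-1.134, 0.241, 0.005, 1.335, 0, 1.571], TCP at [0.212, -0.453, 0.231] pointing down, gripper open.
Joint ranges: [-2.72, 2.72], [-1.05, 1.87], [-1.09, 1.28], [-1.99, 2.15], [-1.42, 1.44], [-3.14, 3.14]. Speed limits (rad/s): [2.79, 2.79, 3.14, 3.14, 3.14, 3.14].

### API

Orientations are given as a unit quaternion [x, y, z, w].
In Python, from workcell import get_obs, imaging, workorder gives the robot as it stands.
- The arm moves only by the tool jog_arm, called after "Call:" by a JSON object that holds its "api" and its "payload". Schema: {"type":"object","properties":{"rows":{"type":"array","items":{"type":"object","properties":{"turn_vec":{"type":"array","items":{"type":"number"},"minItems":3,"maxItems":3},"trans":{"type":"array","items":{"type":"number"},"minItems":3,"maxItems":3},"aperture":{"type":"number"}},"additionalProperties":false,"required":["aperture"]},"minItems":1,"maxItems":10},"only":{"type":"string"},"quiet":{"type":"boolean"},"lines":{"type":"string"}},"required":["rows"],"additionalProperties":false}. rows is a list of rows, 1 to 10 of them, each an object with the fields turn_vec (a list: a rotation vector rx, ry, rz in normalised numbers (1 is 2 rad)), trans (a list: dx, dy, dz in fractions of the full range, 1 being 60 cm), aperture (the finger opening in m); a field left out counts as zero (the opening has to be given); each row is the pose to reach, as a shift and turn from the pose commanded when the call began, along the tool's axes at that moment; what a row does not reach only later rows make up. A row lasts 1/8 s, in which the tool goes at most 0.0625 m and 0.188 rad, less where a joint would pass 70% of its speed; a pose out of reach is approached as far as the arm can. The fingers move at their own pace and stop on an object; the grip force is fixed at half the most. Time passes only in rows, so rows that do not move let the fingers close. The tool returns the time, the measured TCP pose, the force, the opening and the grip force at its end. only (a regular expression) keeps the lines of the reply that match it, lines (a string "A,B") keeps lines A to B, and quiet returns only ok. A shift or turn number past 1, either way, is cut back to 1. Input that does not fit is refused with a message, and nothing moves.
- get_obs(): the state, without advancing time (a new reading comes with each control period).
- imaging.camera(name): name is "scene" or "top" or "wrist"; returns (picture, depth): 480x640x3 uint8, red, green, blue; 480x640 float32, m along the optical axis (not along the pixel's ray), 0 where there is no reading.
- imaging.calibration(name): a dict with "mtx" (3x3 intrinsics, pixels), "R" (3x3) and "t" (3): a world point X has camera coordinates R X + t. Camera axes: x right, y down, z forward; pixel columns grow to the right and rows downward; lengths in m; the calibration is good to about 2 mm. The wrist camera is an equidistant fisheye: a pixel r from the principal point sees the ray r / f radians off the axis. A picture is of the moment at which its call begins: read the wrist's pose just before it. calibration takes no time and is no camera call; for the wrist camera it gives the pose at the moment of the call.
- workorder.job_done(): hands the job in; it is judged then, once.
The state is a dict: "clock": time; "joint_pos": joint angles; "joint_vel": joint speeds; "tau": joint torques, N m; "eef_pos": TCP position; "tool_rot": TCP orientation; "ft_force": force on the tool from outside, world axes, zero at the start; "ft_torque": the same for the moment, N m; "grip_width": finger opening in m; "grasp_force": force on a finger pad.
Only numpy, scipy, OpenCV 4.12 (cv2) and the standard library are available. Lean on these libraries where they do the work, as an engineer would, in place of code of your own. Each camera call takes 0.05 s, during which the arm holds its last target. There are 200 camera calls.

## Working session

There is one attempt and no reset: what is moved stays moved. The work goes in short steps, Python scripts to look and compute and a tool call to move; the robot and the scene stay as the last step left them, time stands still between calls to the robot, and variables do not carry over. Pictures are saved under pics/ and viewed, at most 13 in all, crops included, and the job is handed in when it is done.

```bash
ls; mkdir -p pics; python3 - <<'E'
from workcell import get_obs, imaging, workorder
import cv2,numpy as np
o=get_obs(); print(o)
for n in ("top","scene"):
    p,d=imaging.camera(n); cv2.imwrite(f"pics/{n}0.png",p[:,:,::-1]); np.savez(f"{n}0.npz",p=p,d=d,**imaging.calibration(n)); print(n,imaging.calibration(n))
E
```

```text
pics
{'clock': 0.0, 'joint_pos': array([-1.13402246e+00,  2.41393168e-01,  3.70058979e-03,  1.33520218e+00,
        5.04175149e-07,  1.57081694e+00]), 'joint_vel': array([ 0.00255059, -0.0010319 , -0.00064343, -0.00084999,  0.0010556 ,
        0.00148435]), 'tau': array([ 1.35881477e-03, -3.72322583e+01,  2.52405310e+01,  1.69856369e-02,
        1.58967609e-04, -1.99879196e-05]), 'eef_pos': array([ 0.21123663, -0.45247632,  0.23041384]), 'tool_rot': array([ 9.76249894e-01,  2.16644971e-01, -2.27082055e-04, -1.02434546e-03]), 'ft_force': array([0.41080436, 0.53539113, 0.46275908]), 'ft_torque': array([-0.00572354,  0.01532615, -0.0539776 ]), 'grasp_force': 0.0, 'grip_width': 0.08531070488223176}
top {'mtx': array([[442.35603254,   0.        , 323.47014128],
       [  0.        , 442.35603254, 240.92883434],
       [  0.        ,   0.        ,   1.        ]]), 'R': array([[ 0.02560525, -0.99967082, -0.0016193 ],
       [-0.97352913, -0.02456758, -0.22723878],
       [ 0.22712419,  0.00739494, -0.97383773]]), 't': array([0.02045716, 0.5618962 , 1.035783  ])}
scene {'mtx': array([[466.29858996,   0.        , 316.25075588],
       [  0.        , 466.29858996, 240.55020031],
       [  0.        ,   0.        ,   1.        ]]), 'R': array([[ 0.89864419,  0.43848893, -0.01288722],
       [ 0.24897049, -0.53399019, -0.80800258],
       [-0.36118183,  0.72289829, -0.58903798]]), 't': array([-0.50836831, -0.05391679,  1.3663847 ])}
```

View pics/top0.png

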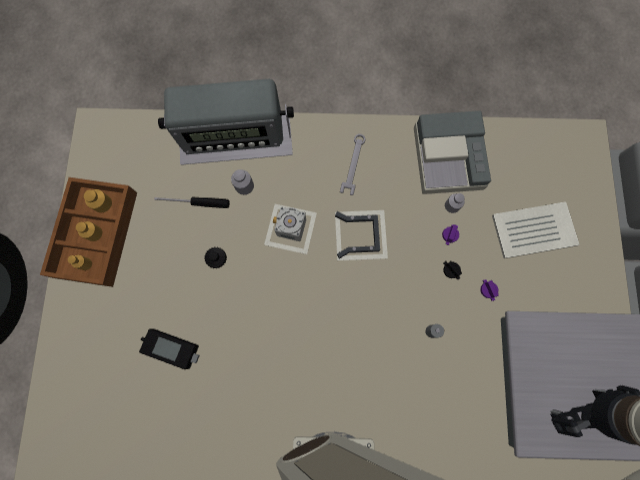

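View pics/scene0.png

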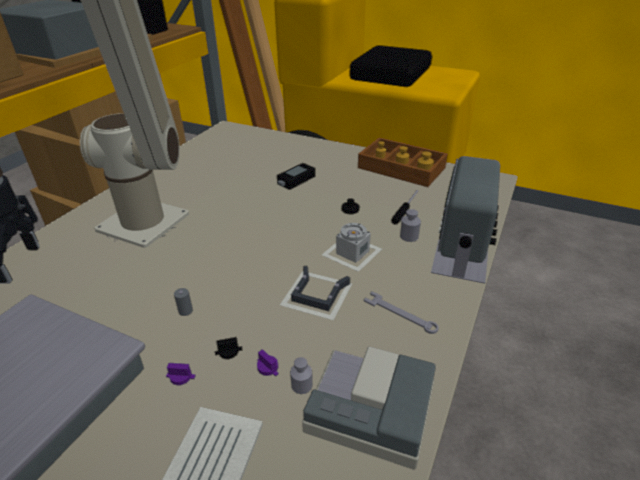

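The top view shows the housing at (289,222) with its socket facing left (+y). The fork is at (362,233) with its mouth to the left. The black lid is at (452,270), with purple decoys beside it and the screw cap at (215,258).

```bash
cat > h.py <<'E'
import numpy as np,cv2
def cloud(f):
    z=np.load(f); d=z['d'];K=z['mtx'];v,u=np.mgrid[:480,:640]
    c=np.stack([(u-K[0,2])/K[0,0]*d,(v-K[1,2])/K[1,1]*d,d],-1)
    W=(c-z['t'])@z['R']; W[d==0]=np.nan
    return z['p'],W
def plane(z,uv,h):
    K,R,t=z['mtx'],z['R'],z['t']
    r=np.c_[(np.atleast_2d(uv)-K[:2,2])/K[0,0],np.ones(len(np.atleast_2d(uv)))]@R
    c=-R.T@t
    return c+r*((h-c[2])/r[:,2])[:,None]
E
python3 - <<'E'
from h import *
p,W=cloud('top0.npz'); z=np.load('top0.npz')
g=p.astype(int)
def sel(box,cond):
    m=np.zeros((480,640),bool);x0,x1,y0,y1=box;m[y0:y1,x0:x1]=True
    return m&cond
print('table z',np.nanmedian(W[300:330,250:350,2]))
br=g.sum(2)
for n,box,c in [('lid',(435,470,255,285),br<130),('cap',(200,235,240,275),br<130),('fork',(330,388,205,262),br<230),('housing',(268,312,203,242),W[...,2]>.05)]:
    m=sel(box,c); P=W[m]; P=P[~np.isnan(P[:,0])]
    print(n,m.sum(),np.round(np.percentile(P,[2,50,98],axis=0),4).tolist())
    uv=np.argwhere(m)[:,::-1].astype(np.float32); r=cv2.minAreaRect(uv); print(r)
    q=plane(z,cv2.boxPoints(r),{'lid':.02,'cap':.03,'fork':.022,'housing':.062}[n]); print(np.round(q,4).tolist(), q.mean(0))
a=cv2.resize(p[190:270,260:400],None,fx=5.7,fy=5.7,interpolation=cv2.INTER_CUBIC)
cv2.imwrite('pics/c1.png',a[:,:,::-1])
E
```

```text
table z 0.00045033580863934955
lid 229 [[0.4871, -0.3143, 0.0041], [0.504, -0.2932, 0.0167], [0.524, -0.2772, 0.0367]]
((452.5, 270.0), (17.0, 16.0), 0.0)
[[0.4827, -0.2735, 0.02], [0.524, -0.275, 0.02], [0.5251, -0.3186, 0.02], [0.4838, -0.3167, 0.02]] [ 0.50387746 -0.29595736  0.02      ]
cap 337 [[0.4993, 0.2896, 0.0063], [0.5203, 0.3115, 0.0156], [0.5453, 0.3382, 0.0368]]
((215.5, 257.5), (21.0, 19.0), 0.0)
[[0.4939, 0.3334, 0.03], [0.5431, 0.3377, 0.03], [0.5444, 0.2839, 0.03], [0.4952, 0.2802, 0.03]] [0.51914466 0.30882386 0.03      ]
fork 536 [[0.5362, -0.1061, 0.0015], [0.5988, -0.0676, 0.0213], [0.6444, 0.001, 0.0263]]
((357.1560974121094, 233.5432891845703), (45.09458541870117, 42.45702362060547), 87.0643310546875)
[[0.6496, 0.0073, 0.022], [0.6584, -0.104, 0.022], [0.5378, -0.1097, 0.022], [0.5293, -0.001, 0.022]] [ 0.59376858 -0.05186861  0.022     ]
housing 703 [[0.5772, 0.088, 0.0541], [0.61, 0.1212, 0.0648], [0.6438, 0.1545, 0.0767]]
((289.33843994140625, 220.59231567382812), (27.101091384887695, 27.6273250579834), 15.255120277404785)
[[0.5858, 0.1629, 0.062], [0.6563, 0.1481, 0.062], [0.639, 0.0809, 0.062], [0.5691, 0.0967, 0.062]] [0.61255749 0.1221467  0.062     ]
```

View pics/c1.png

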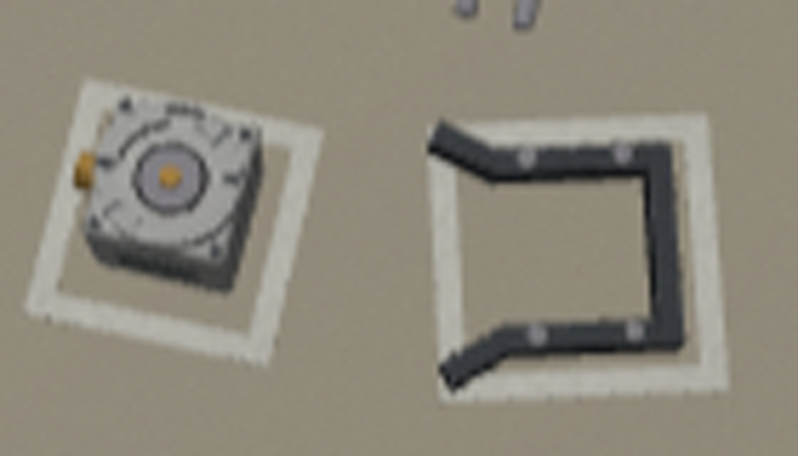

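The housing is yawed about -12° in the tape square, and the fork about +4.5° with its mouth to the left. Next I'll take closer wrist views of the lid and then of the housing and fork.

```bash
cat >> h.py <<'E'
from scipy.spatial.transform import Rotation as Ro
def need(pos,a):
    """a: world yaw in deg of the tool x axis"""
    from workcell import get_obs
    o=get_obs(); R0=Ro.from_quat(o['tool_rot']); a=np.radians(a);c,s=np.cos(a),np.sin(a)
    R=Ro.from_matrix([[c,s,0],[s,-c,0],[0,0,-1]])
    x=R0.as_matrix()[:,0]
    print('at',np.round(o['eef_pos'],4),'a=%.2f'%np.degrees(np.arctan2(x[1],x[0])),'q',np.round(o['joint_pos'],2),'t',o['clock'])
    print('rot',np.round((R0.inv()*R).as_rotvec(),4),'d',np.round(R0.inv().apply(np.array(pos)-o['eef_pos']),4))
def snap(n,cam='wrist'):
    from workcell import imaging
    c=imaging.calibration(cam); p,d=imaging.camera(cam); np.savez(n+'.npz',p=p,d=d,**c); cv2.imwrite(f'pics/{n}.png',p[:,:,::-1])
def fplane(z,uv,h):
    K,R,t=z['mtx'],z['R'],z['t']; uv=np.atleast_2d(uv).astype(float)
    m=(uv-K[:2,2]); r=np.linalg.norm(m,axis=1)+1e-9; th=r/K[0,0]
    ray=np.c_[m/r[:,None]*np.sin(th)[:,None],np.cos(th)]@R; c=-R.T@t
    return c+ray*((h-c[2])/ray[:,2])[:,None]
E
python3 -c "
from h import *
need([.49,-.29,.25],45)"
```

```text
at [ 0.2113 -0.4525  0.2305] a=25.02 q [-1.13  0.24  0.    1.34  0.    1.57] t 0.1
rot [-0.0019 -0.0004 -0.3486] d [ 0.3213 -0.0294 -0.0194]
```

Units first: shifts go in shares of 60 cm and turns go in shares of 2 rad. So 0.321 m / 0.6 = 0.535, 0.268 m / 0.6 = 0.4467, -0.349 rad / 2 = -0.1745.

Call:
{"api": "jog_arm", "payload": {"rows": [{"turn_vec": [0,0,-0.03],"trans": [0.09,-0.0083,-0.005],"aperture": 0.085},{"turn_vec": [0,0,-0.06],"trans": [0.1783,-0.0167,-0.01],"aperture": 0.085},{"turn_vec": [0,0,-0.085],"trans": [0.2667,-0.025,-0.0167],"aperture": 0.085},{"turn_vec": [0,0,-0.115],"trans": [0.3567,-0.0333,-0.0217],"aperture": 0.085},{"turn_vec": [0,0,-0.145],"trans": [0.4467,-0.0417,-0.0267],"aperture": 0.085},{"turn_vec": [0,0,-0.1745],"trans": [0.535,-0.0483,-0.0317],"aperture": 0.085},{"turn_vec": [0,0,-0.1745],"trans": [0.535,-0.0483,-0.0317],"aperture": 0.085}]}}

```text
clock: 0.98
eef_pos: [0.4928, -0.2886, 0.2493]
tool_rot: [0.923, 0.385, 0.0, -0.0]
ft_force: [-0.6, -0.1, -0.9]
grip_width: 0.0848
grasp_force: 0.0
```

```bash
python3 - <<'E'
from h import *
snap('w1'); need([.6,.045,.25],90)
z=np.load('w1.npz'); print(z['mtx'],-z['R'].T@z['t'])
E
```

```text
at [ 0.491  -0.2897  0.2493] a=45.20 q [-0.53  0.38  0.24  1.44 -0.    1.82] t 1.025
rot [-0.0019  0.     -0.7819] d [ 0.3143 -0.1585 -0.0007]
[[371.64829954   0.         314.75641734]
 [  0.         371.64829954 236.05212381]
 [  0.           0.           1.        ]] [ 0.55148196 -0.22997595  0.39106085]
```

View pics/w1.png

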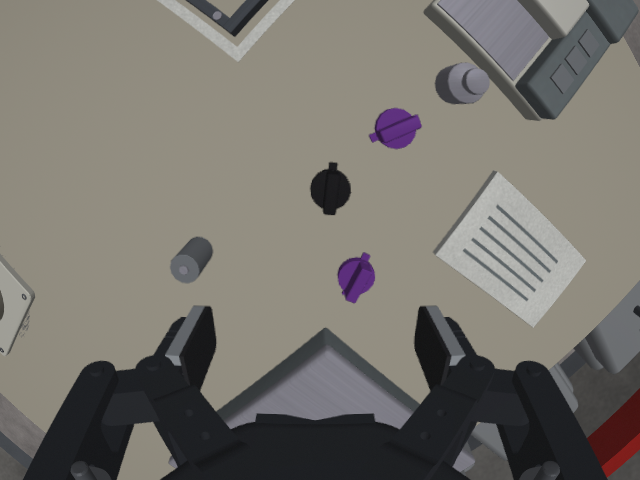

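Wrist view: the black lid is at (331,189) with its bar roughly vertical in the image. The purple decoys are at (397,128) and (356,276).

Converted, 0.314 m / 0.6 = 0.5233, 0.28 m / 0.6 = 0.4667, -0.782 rad / 2 = -0.391.

```bash
cat >> h.py <<'E'
def fcloud(f):
    z=np.load(f);K=z['mtx'];d=z['d'];v,u=np.mgrid[:480,:640]
    m=np.stack([u-K[0,2],v-K[1,2]],-1).astype(float); r=np.linalg.norm(m,axis=-1)+1e-9; th=r/K[0,0]
    c=np.concatenate([m/r[...,None]*np.tan(th)[...,None],np.ones(r.shape+(1,))],-1)*d[...,None]
    W=(c-z['t'])@z['R']; W[d==0]=np.nan
    return z,z['p'],W
def pca(P):
    c=(P.max(0)+P.min(0))/2; u,s,vt=np.linalg.svd(P-P.mean(0),full_matrices=False); v=vt[0]
    return P.mean(0),np.degrees(np.arctan2(v[1],v[0])),s
def rect(P):
    r=cv2.minAreaRect((P[:,:2]*1000).astype(np.float32)); b=cv2.boxPoints(r); e=b[1]-b[0]
    return np.array(r[0]),r[1],np.degrees(np.arctan2(e[1],e[0]))%90
E
python3 - <<'E'
from h import *
z,p,W=fcloud('w1.npz')
m=np.zeros((480,640),bool); m[155:222,300:360]=1
b=m&(p.astype(int).sum(2)<150)
P=W[b];print(b.sum(),np.nanpercentile(P[:,2],[1,10,50,90,99]))
print('table',np.nanmedian(W[200:230,230:290,2]))
t=P[P[:,2]>.026]; print('bar',len(t),pca(t[:,:2]),rect(t))
uv=np.argwhere(b)[:,::-1].astype(float)
print('all on 12mm',pca(fplane(z,uv,.012)[:,:2]))
e=P[P[:,2]<.007]; print('ears',len(e),np.round(e,4)[::6].tolist())
E
```

```text
1354 [0.0037111  0.01004991 0.01214794 0.03357744 0.03471557]
table -0.0007459361598515647
bar 566 (array([ 0.50794766, -0.29608591]), np.float64(-140.0411750463216), array([0.28312862, 0.09254681])) (array([ 507.3187561 , -296.96200562]), (41.93972396850586, 13.805347442626953), np.float32(39.906147))
all on 12mm (array([ 0.50735535, -0.29622493]), np.float64(-135.2665356858074), array([0.45862469, 0.36080303]))
ears 62 [[0.5253, -0.2767, 0.0046], [0.5305, -0.2819, 0.0033], [0.5283, -0.2811, 0.0043], [0.5261, -0.2804, 0.0044], [0.5239, -0.2796, 0.0051], [0.5284, -0.284, 0.0048], [0.5268, -0.2842, 0.0039], [0.5247, -0.2833, 0.0049], [0.5217, -0.2819, 0.005], [0.5261, -0.2865, 0.0039], [0.5097, -0.2762, 0.0045]]
```

Call:
{"api": "jog_arm", "payload": {"rows": [{"turn_vec": [0,0,-0.08],"trans": [0.1,-0.05,0],"aperture": 0.085},{"turn_vec": [0,0,-0.155],"trans": [0.1917,-0.0967,0],"aperture": 0.085},{"turn_vec": [0,0,-0.23],"trans": [0.2833,-0.1433,0],"aperture": 0.085},{"turn_vec": [0,0,-0.3],"trans": [0.3833,-0.1917,0],"aperture": 0.085},{"turn_vec": [0,0,-0.37],"trans": [0.4667,-0.2333,0],"aperture": 0.085},{"turn_vec": [0,0,-0.391],"trans": [0.5233,-0.2633,0],"aperture": 0.085},{"turn_vec": [0,0,-0.391],"trans": [0.5233,-0.2633,0],"aperture": 0.085}]}}

```text
clock: 1.9
eef_pos: [0.6, 0.0443, 0.2496]
tool_rot: [0.707, 0.707, -0.001, -0.0]
ft_force: [0.1, -1.7, -0.4]
grip_width: 0.0848
grasp_force: 0.0
```

```bash
python3 - <<'E'
from h import *
snap('w2'); need([.6,.045,.25],90)
E
```

```text
at [0.5997 0.0427 0.2497] a=89.85 q [ 0.07  0.44  0.34  1.47 -0.    1.64] t 1.95
rot [-0.0016  0.0008 -0.0026] d [ 0.0023  0.0003 -0.0003]
```

View pics/w2.png

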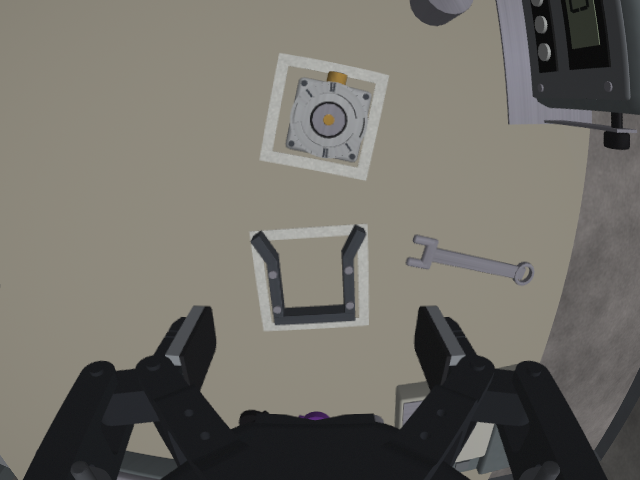

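The wrist view shows the housing at (330,120) with its socket up (+y), and the fork at (313,275) with its mouth up. Now I'll measure both from the depth.

```bash
python3 - <<'E'
from h import *
z,p,W=fcloud('w2.npz'); g=p.astype(int)
def sel(x0,x1,y0,y1,lo,hi,extra=True):
    m=np.zeros((480,640),bool);m[y0:y1,x0:x1]=1
    return m&(W[...,2]>lo)&(W[...,2]<hi)&extra
h=sel(275,385,65,170,.056,.078)
r=rect(W[h]);print('housing',h.sum(),np.median(W[h][:,2]),r)
sat=(g[...,0]-g[...,2])>60
s=sel(315,360,60,95,.02,.07,sat); print('socket',s.sum(),W[s].mean(0))
n=sel(310,345,105,135,.05,.09,sat); print('nub',n.sum(),W[n].mean(0))
# collar top >.07
c=sel(275,385,65,170,.071,.078); P=W[c][:,:2]; (cc,rad)=cv2.minEnclosingCircle((P*1000).astype(np.float32)); print('collar',c.sum(),cc,rad)
f=sel(245,375,220,330,.014,.03,g.sum(2)<250); P=W[f]; print('fork',f.sum(),np.percentile(P[:,2],[10,50,90]))
a=np.radians(4.5); 
for it in range(4):
    ex=np.array([np.cos(a),np.sin(a)]);ey=np.array([-ex[1],ex[0]])
    Q=np.c_[P[:,:2]@ex,P[:,:2]@ey]; yb=Q[:,1].min()
    Q1=Q-[np.median(Q[:,0]),yb]
    # rails: zone away from back bar and flares
    rail=(Q1[:,1]>.015)&(Q1[:,1]<.055)
    xm=(Q[rail,0].max()+Q[rail,0].min())/2
    L=rail&(Q[:,0]<xm);Rr=rail&(Q[:,0]>xm)
    # inner edges: per bin of y
    dl=[];
    for S,f_ in ((L,np.max),(Rr,np.min)):
        ys=Q[S,1];b=np.floor((ys)/.004).astype(int)
        pts=np.array([[ (k+.5)*.004,f_(Q[S,0][b==k])] for k in np.unique(b) if (b==k).sum()>3]); pf=np.polyfit(pts[:,0],pts[:,1],1); dl.append((pf[0],np.polyval(pf,Q[S,1].mean())))
    a-=np.arctan((dl[0][0]+dl[1][0])/2)
    mid=np.abs(Q[:,0]-xm)<.025
    bk=mid&(Q1[:,1]<.02)
    print('yaw',np.degrees(a),'inner',dl[0][1],dl[1][1],'gap',dl[1][1]-dl[0][1],'back bar y',np.percentile(Q[bk,1],[2,98]))
xc=(dl[0][1]+dl[1][1])/2; yf=np.percentile(Q[bk,1],98)
print('nest',xc*ex+(yf+.033)*ey)
E
```

```text
housing 5505 0.06286340204236748 (array([611.23919678, 122.19790649]), (66.73017883300781, 66.56803894042969), np.float32(77.948654))
socket 147 [0.62074014 0.16114135 0.0467623 ]
nub 83 [0.61125736 0.12206636 0.06609952]
collar 2029 (611.3728637695312, 122.0594482421875) 33.449039459228516
fork 2458 [0.01861822 0.02093735 0.02199179]
yaw 3.4254367386498155 inner 0.5537088122998182 0.624518872489656 gap 0.07081006018983782 back bar y [-0.15201577 -0.14096714]
yaw 3.161228865235899 inner 0.5556675677078381 0.6267109802254298 gap 0.07104341251759172 back bar y [-0.14086733 -0.13006013]
yaw 3.370635351662139 inner 0.5562911902929903 0.6270788205953557 gap 0.07078763030236535 back bar y [-0.13811778 -0.12729677]
yaw 3.4933891299645223 inner 0.5558047921777015 0.6266896900468787 gap 0.07088489786917718 back bar y [-0.14028168 -0.12949302]
nest [ 0.59589772 -0.06156386]
```

```bash
python3 -c "
from h import *
need([.6113,.1221,.12],77.95)"
```

```text
at [0.5997 0.0427 0.2497] a=89.85 q [ 0.07  0.44  0.34  1.47 -0.    1.64] t 1.95
rot [-0.0015  0.0009  0.2077] d [0.0796 0.0116 0.1296]
```

Converted, 0.1296 m / 0.6 = 0.216, 0.045 m / 0.6 = 0.075, 0.2077 rad / 2 = 0.1039.

Call:
{"api": "jog_arm", "payload": {"rows": [{"turn_vec": [0,0,0.05],"trans": [0.0467,0.0067,0.075],"aperture": 0.085},{"turn_vec": [0,0,0.1039],"trans": [0.0917,0.0133,0.15],"aperture": 0.085},{"turn_vec": [0,0,0.1039],"trans": [0.1327,0.0193,0.216],"aperture": 0.085},{"turn_vec": [0,0,0.1039],"trans": [0.1327,0.0193,0.216],"aperture": 0.085},{"turn_vec": [0,0,0.1039],"trans": [0.1327,0.0193,0.216],"aperture": 0.085}]}}

```text
clock: 2.58
eef_pos: [0.6126, 0.1204, 0.1219]
tool_rot: [0.778, 0.628, 0.0, 0.001]
ft_force: [0.7, -1.0, -0.8]
grip_width: 0.0852
grasp_force: 0.0
```

```bash
python3 -c "
from h import *
need([.6113,.1221,.022],77.95)"
```

```text
at [0.6126 0.1204 0.1219] a=77.78 q [ 0.19  0.55  0.17  1.2  -0.    1.98] t 2.575
rot [ 0.0012  0.0003 -0.0029] d [ 0.0015 -0.0017  0.0999]
```

Converted, 0.0995 m / 0.6 = 0.1658, 0.08 m / 0.6 = 0.1333.

Call:
{"api": "jog_arm", "payload": {"rows": [{"trans": [0.0025,-0.0017,0.0667],"aperture": 0.085},{"trans": [0.0025,-0.0017,0.1333],"aperture": 0.085},{"trans": [0.0025,-0.0017,0.1658],"aperture": 0.085},{"trans": [0.0025,-0.0017,0.1658],"aperture": 0.085},{"trans": [0.0025,-0.0017,0.1658],"aperture": 0.085}]}}

```text
clock: 3.2
eef_pos: [0.6134, 0.1234, 0.0238]
tool_rot: [0.778, 0.628, 0.002, 0.001]
ft_force: [0.4, -0.2, -0.4]
grip_width: 0.0852
grasp_force: 0.0
```

```bash
python3 -c "
from h import *
need([.6113,.1221,.022],77.95)"
```

```text
at [0.6134 0.1234 0.0238] a=77.84 q [ 0.2   0.64  0.05  0.98 -0.    1.98] t 3.2
rot [ 0.0039 -0.0015 -0.0019] d [-0.0017 -0.0018  0.0018]
```

Converted, -0.001 m / 0.6 = -0.0017, -0.0005 m / 0.6 = -0.0008.

Call:
{"api": "jog_arm", "payload": {"rows": [{"trans": [-0.0008,-0.0017,0],"aperture": 0.05},{"trans": [-0.0008,-0.0017,0],"aperture": 0.05},{"trans": [-0.0008,-0.0017,0],"aperture": 0.05},{"trans": [-0.0008,-0.0017,0],"aperture": 0.05}]}}

```text
clock: 3.7
eef_pos: [0.612, 0.1237, 0.0235]
tool_rot: [0.778, 0.629, 0.002, 0.001]
ft_force: [-0.9, -2.0, 7.3]
grip_width: 0.0651
grasp_force: 70.3
```

```bash
python3 -c "
from h import *
snap('w3')
need([.5959-.0593*.095,-.0616+.998*.095,.0235],93.4)"
```

```text
at [0.612  0.1237 0.0235] a=77.91 q [ 0.2   0.63  0.05  0.98 -0.    1.98] t 3.75
rot [ 0.004  -0.0004 -0.2703] d [-0.0931 -0.0023 -0.    ]
```

View pics/w3.png

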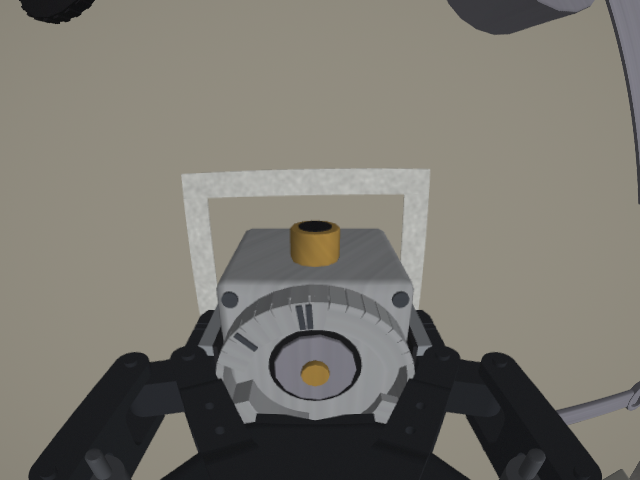

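The housing is gripped squarely on its plain faces (70 N, socket up at (315,240)). I'll slide it to the line in front of the fork mouth.

Converted, -0.083 m / 0.6 = -0.1383, -0.075 m / 0.6 = -0.125, -0.2703 rad / 2 = -0.1352.

Call:
{"api": "jog_arm", "payload": {"rows": [{"turn_vec": [0,0,-0.025],"trans": [-0.0267,-0.0017,0],"aperture": 0.05},{"turn_vec": [0,0,-0.05],"trans": [-0.0533,-0.0017,0],"aperture": 0.05},{"turn_vec": [0,0,-0.075],"trans": [-0.08,-0.0017,0],"aperture": 0.05},{"turn_vec": [0,0,-0.1],"trans": [-0.1033,-0.0033,0],"aperture": 0.05},{"turn_vec": [0,0,-0.125],"trans": [-0.125,-0.0033,0],"aperture": 0.05},{"turn_vec": [0,0,-0.1352],"trans": [-0.1383,-0.0033,0],"aperture": 0.05},{"turn_vec": [0,0,-0.1352],"trans": [-0.1383,-0.0033,0],"aperture": 0.05},{"turn_vec": [0,0,-0.1352],"trans": [-0.1383,-0.0033,0],"aperture": 0.05}]}}

```text
clock: 4.75
eef_pos: [0.5932, 0.0442, 0.0236]
tool_rot: [0.685, 0.728, 0.002, 0.001]
ft_force: [0.2, 2.5, 6.8]
grip_width: 0.0649
grasp_force: 70.2
```

```bash
python3 -c "
from h import *
snap('w4'); need([.5959,-.0616,.0235],93.4)
z,p,W=fcloud('w4.npz')
m=(W[...,2]>.066)&(W[...,2]<.08); m[:260]=0;m[:,:200]=0;m[:,430:]=0
P=W[m][:,:2];print(m.sum(),cv2.minEnclosingCircle((P*1000).astype(np.float32)))
g=p.astype(int);s=(g[...,0]-g[...,2]>60)&(W[...,2]<.09);n=s.copy();n[:320]=0;s[300:]=0
print('nub',n.sum(),W[n].mean(0),'sock',s.sum(),W[s].mean(0))"
```

```text
at [0.5932 0.0443 0.0236] a=93.47 q [ 0.07  0.58 -0.05  0.94  0.    1.58] t 4.8
rot [ 0.0051 -0.0018  0.0012] d [-1.058e-01 -3.700e-03 -1.000e-04]
10881 ((592.2376098632812, 52.489356994628906), 38.494930267333984)
nub 469 [0.59313081 0.04320099 0.06612195] sock 1312 [0.59180987 0.08201122 0.04671447]
```

Converted, -0.1 m / 0.6 = -0.1667, -0.092 m / 0.6 = -0.1533.

Call:
{"api": "jog_arm", "payload": {"rows": [{"trans": [-0.0133,-0.0057,0],"aperture": 0.05},{"trans": [-0.0333,-0.0057,0],"aperture": 0.05},{"trans": [-0.0583,-0.0057,0],"aperture": 0.05},{"trans": [-0.0833,-0.0057,0],"aperture": 0.05},{"trans": [-0.1083,-0.0057,0],"aperture": 0.05},{"trans": [-0.1333,-0.0057,0],"aperture": 0.05},{"trans": [-0.1533,-0.0057,0],"aperture": 0.05},{"trans": [-0.1667,-0.0057,0],"aperture": 0.05},{"trans": [-0.1667,-0.0057,0],"aperture": 0.05}]}}

```text
clock: 5.92
eef_pos: [0.5956, -0.0558, 0.0236]
tool_rot: [0.685, 0.728, 0.002, 0.001]
ft_force: [-0.1, 3.7, 7.4]
grip_width: 0.0656
grasp_force: 70.4
```

```bash
python3 -c "
from h import *
snap('w5'); need([.5959,-.0616,.0235],93.4)"
```

```text
at [ 0.5956 -0.0558  0.0236] a=93.47 q [-0.09  0.59 -0.04  0.94  0.    1.42] t 5.975
rot [ 0.0047 -0.0019  0.0012] d [-0.0058 -0.      0.0001]
```

View pics/w5.png

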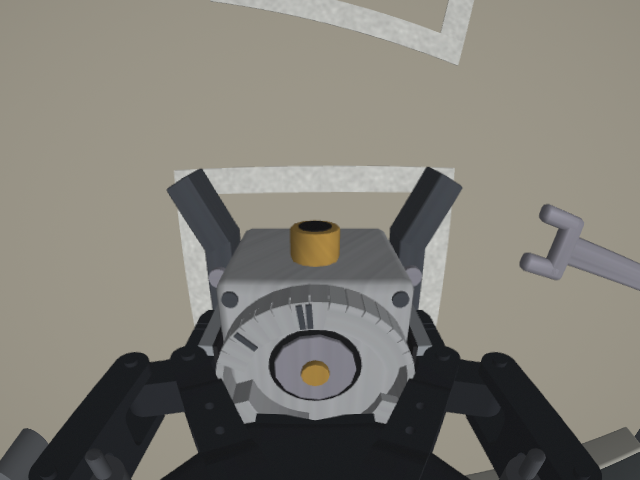

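The housing is inside the fork, between the two rails and symmetric about column 315, with no side force. About 5 mm is left to the back bar, so I'll push slowly until the force rises.

Converted, -0.004 m / 0.6 = -0.0067, -0.002 m / 0.6 = -0.0033.

Call:
{"api": "jog_arm", "payload": {"rows": [{"trans": [-0.0033,0,0],"aperture": 0.05},{"trans": [-0.0067,0,0],"aperture": 0.05},{"trans": [-0.0067,0,0],"aperture": 0.05}]}}

```text
clock: 6.35
eef_pos: [0.5957, -0.0584, 0.0236]
tool_rot: [0.685, 0.729, 0.003, 0.0]
ft_force: [0.3, 6.6, 7.5]
grip_width: 0.0653
grasp_force: 70.5
```

Call:
{"api": "jog_arm", "payload": {"rows": [{"trans": [-0.0017,0,0],"aperture": 0.05},{"trans": [-0.0017,0,0],"aperture": 0.05}]}}

```text
clock: 6.6
eef_pos: [0.5957, -0.059, 0.0236]
tool_rot: [0.685, 0.729, 0.003, -0.0]
ft_force: [0.5, 7.9, 7.4]
grip_width: 0.0653
grasp_force: 70.5
```

Call:
{"api": "jog_arm", "payload": {"rows": [{"trans": [-0.0017,0,0],"aperture": 0.05},{"trans": [-0.0017,0,0],"aperture": 0.05}]}}

```text
clock: 6.85
eef_pos: [0.5958, -0.0601, 0.0236]
tool_rot: [0.685, 0.729, 0.003, -0.0]
ft_force: [0.2, 7.8, 7.4]
grip_width: 0.0655
grasp_force: 70.5
```

Converted, -0.001 m / 0.6 = -0.0017.

Call:
{"api": "jog_arm", "payload": {"rows": [{"trans": [-0.0017,0,0],"aperture": 0.05},{"trans": [-0.0017,0,0],"aperture": 0.05}]}}

```text
clock: 7.1
eef_pos: [0.5959, -0.0605, 0.0237]
tool_rot: [0.685, 0.729, 0.004, -0.0]
ft_force: [-1.0, 9.2, 8.2]
grip_width: 0.0654
grasp_force: 70.6
```

Call:
{"api": "jog_arm", "payload": {"rows": [{"trans": [-0.0017,0,0],"aperture": 0.05},{"trans": [-0.0017,0,0],"aperture": 0.05}]}}

```text
clock: 7.35
eef_pos: [0.5958, -0.0606, 0.0237]
tool_rot: [0.684, 0.729, 0.004, -0.001]
ft_force: [-0.8, 11.3, 9.0]
grip_width: 0.0654
grasp_force: 70.6
```

Call:
{"api": "jog_arm", "payload": {"rows": [{"trans": [-0.0017,0,0],"aperture": 0.05},{"trans": [-0.0017,0,0],"aperture": 0.05}]}}

```text
clock: 7.6
eef_pos: [0.5958, -0.0607, 0.0238]
tool_rot: [0.684, 0.729, 0.005, -0.002]
ft_force: [-1.7, 13.3, 9.5]
grip_width: 0.0653
grasp_force: 70.7
```

Contact: the pose stalls at y = -0.0606 while the force climbs. I'll relax the push, release and lift.

Converted, -0.225 m / 0.6 = -0.375, 0.003 m / 0.6 = 0.005.

Call:
{"api": "jog_arm", "payload": {"rows": [{"trans": [0.005,0,0],"aperture": 0.05},{"trans": [0.005,0,0],"aperture": 0.085},{"trans": [0.005,0,0],"aperture": 0.085},{"trans": [0.005,0,0],"aperture": 0.085},{"trans": [0.005,0,-0.05],"aperture": 0.085},{"trans": [0.005,0,-0.1333],"aperture": 0.085},{"trans": [-0.0667,0,-0.2167],"aperture": 0.085},{"trans": [-0.125,0,-0.3167],"aperture": 0.085},{"trans": [-0.125,0,-0.375],"aperture": 0.085},{"trans": [-0.125,0,-0.375],"aperture": 0.085}]}}

```text
clock: 8.85
eef_pos: [0.6007, -0.1428, 0.2509]
tool_rot: [0.687, 0.727, 0.002, 0.004]
ft_force: [0.2, -0.1, -0.6]
grip_width: 0.0846
grasp_force: 0.0
```

```bash
cat > meas.py <<'E'
from h import *
import sys
f=sys.argv[1]
z,p,W=fcloud(f+'.npz'); g=p.astype(int)
N=np.array([.5959,-.0616]); near=(np.linalg.norm(W[...,:2]-N,axis=-1)<.075)
near[300:,:230]=0; near[300:,410:]=0
h=near&(W[...,2]>.05)&(W[...,2]<.078); print('housing',h.sum(),rect(W[h]))
sat=(g[...,0]-g[...,2])>60
n=near&sat&(W[...,2]>.057)&(W[...,2]<.09)&(np.linalg.norm(W[...,:2]-N,axis=-1)<.02); print('nub',n.sum(),W[n].mean(0))
c=near&(W[...,2]>.071)&(W[...,2]<.079); print('collar',c.sum(),cv2.minEnclosingCircle((W[c][:,:2]*1000).astype(np.float32)))
E
python3 -c "
from h import *
snap('w6'); need([.5073,-.2970,.15],39.9)"; python3 meas.py w6
```

```text
at [ 0.5995 -0.1419  0.248 ] a=93.34 q [-0.23  0.47  0.38  1.48 -0.    1.28] t 8.9
rot [ 4.100e-03 -7.000e-04  9.326e-01] d [-0.1494 -0.1014  0.0978]
housing 5490 (array([595.68115234, -61.84986115]), (66.30479431152344, 66.46099853515625), np.float32(3.6198044))
nub 86 [ 0.59549799 -0.06191101  0.06604999]
collar 2007 ((595.4319458007812, -61.860347747802734), 33.47461700439453)
```

View pics/w6.png

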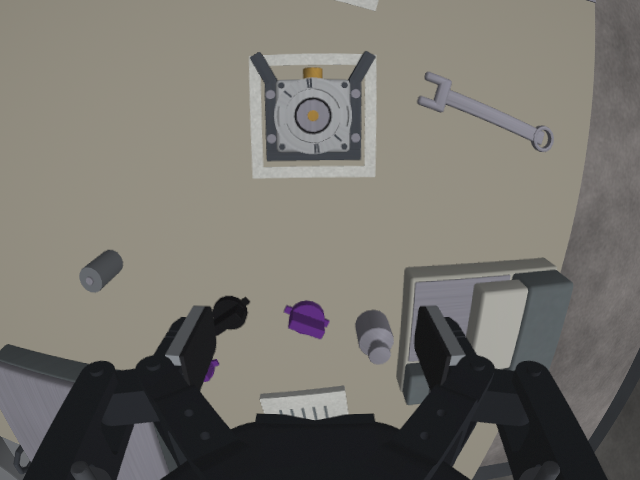

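The housing is at the nest: (0.5956, -0.0618), yaw 3.6°, against the back bar. Next is the lid, approached with a=219.9° so that joint 6 keeps room for the clockwise turn.

Converted, -0.149 m / 0.6 = -0.2483, -0.12 m / 0.6 = -0.2, -1.8 rad / 2 = -0.9.

Call:
{"api": "jog_arm", "payload": {"rows": [{"turn_vec": [0,0,-0.09],"trans": [-0.05,-0.0333,0],"aperture": 0.04},{"turn_vec": [0,0,-0.18],"trans": [-0.1,-0.0667,0],"aperture": 0.04},{"turn_vec": [0,0,-0.27],"trans": [-0.15,-0.1,0],"aperture": 0.04},{"turn_vec": [0,0,-0.36],"trans": [-0.2,-0.1333,0.0333],"aperture": 0.04},{"turn_vec": [0,0,-0.45],"trans": [-0.2483,-0.1683,0.0667],"aperture": 0.04},{"turn_vec": [0,0,-0.54],"trans": [-0.2483,-0.1683,0.1],"aperture": 0.04},{"turn_vec": [0,0,-0.63],"trans": [-0.2483,-0.1683,0.1333],"aperture": 0.04},{"turn_vec": [0,0,-0.72],"trans": [-0.2483,-0.1683,0.1667],"aperture": 0.04},{"turn_vec": [0,0,-0.81],"trans": [-0.2483,-0.1683,0.1833],"aperture": 0.04},{"turn_vec": [0,0,-0.9],"trans": [-0.2483,-0.1683,0.2],"aperture": 0.04}]}}

```text
clock: 10.15
eef_pos: [0.5051, -0.2944, 0.1232]
tool_rot: [-0.147, 0.989, 0.002, -0.002]
ft_force: [-0.3, -0.6, 0.4]
grip_width: 0.0396
grasp_force: 0.0
```

```bash
python3 -c "
from h import *
need([.5073,-.2970,.08],219.9)"
```

```text
at [ 0.5051 -0.2944  0.1232] a=-163.09 q [-0.53  0.47  0.06  1.16  0.   -0.82] t 10.15
rot [ 0.0043 -0.0026 -0.4013] d [-0.0015 -0.0033  0.0432]
```

Converted, 0.043 m / 0.6 = 0.0717, 0.035 m / 0.6 = 0.0583, -0.4013 rad / 2 = -0.2007.

Call:
{"api": "jog_arm", "payload": {"rows": [{"turn_vec": [0,0,-0.09],"trans": [-0.0017,-0.0033,0.0333],"aperture": 0.04},{"turn_vec": [0,0,-0.18],"trans": [-0.0025,-0.005,0.0583],"aperture": 0.04},{"turn_vec": [0,0,-0.2007],"trans": [-0.0025,-0.005,0.0717],"aperture": 0.04},{"turn_vec": [0,0,-0.2007],"trans": [-0.0025,-0.005,0.0717],"aperture": 0.04},{"turn_vec": [0,0,-0.2007],"trans": [-0.0025,-0.005,0.0717],"aperture": 0.04}]}}

```text
clock: 10.78
eef_pos: [0.5085, -0.2976, 0.0825]
tool_rot: [-0.338, 0.941, 0.001, -0.001]
ft_force: [-0.8, -0.2, -0.5]
grip_width: 0.0397
grasp_force: 0.0
```

```bash
python3 -c "
from h import *
snap('w7')
need([.5073,-.2970,.0145],219.9)
z,p,W=fcloud('w7.npz')
near=(np.linalg.norm(W[...,:2]-[.5073,-.297],axis=-1)<.035)&(W[...,2]>.026)&(W[...,2]<.038)
print(near.sum(),rect(W[near]))"
```

```text
at [ 0.5088 -0.2978  0.083 ] a=-140.48 q [-0.53  0.52  0.01  1.07 -0.   -1.22] t 10.825
rot [ 0.0005 -0.0002 -0.0066] d [0.0006 0.0016 0.0685]
1661 (array([ 506.64907837, -297.48300171]), (42.94340896606445, 13.001773834228516), np.float32(39.061386))
```

View pics/w7.png

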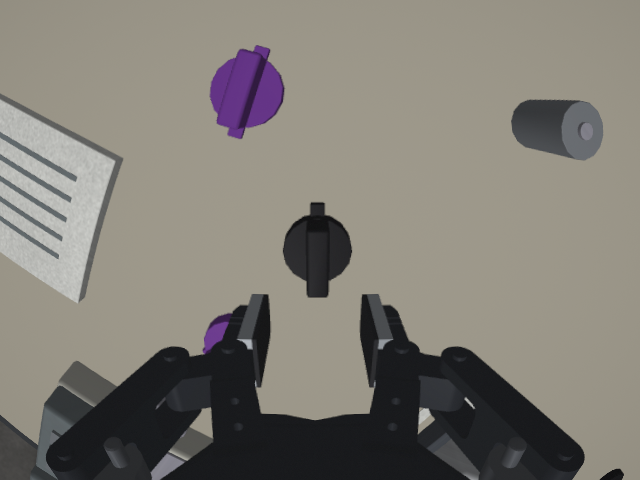

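The bar at (317,258) is centred between the pads and aligned with them. I'll go down and grip.

Call:
{"api": "jog_arm", "payload": {"rows": [{"trans": [0.0017,0.0017,0.05],"aperture": 0.04},{"trans": [0.0017,0.0017,0.0917],"aperture": 0.04},{"trans": [0.0017,0.0017,0.1125],"aperture": 0.04},{"trans": [0.0017,0.0017,0.1125],"aperture": 0.04},{"trans": [0.0017,0.0017,0.1125],"aperture": 0.04}]}}

```text
clock: 11.45
eef_pos: [0.5084, -0.2984, 0.0168]
tool_rot: [-0.338, 0.941, -0.001, 0.001]
ft_force: [0.1, -0.6, -0.1]
grip_width: 0.04
grasp_force: 0.0
```

```bash
python3 -c "
from h import *
need([.507,-.2973,.0145],219.9)"
```

```text
at [ 0.5084 -0.2984  0.0168] a=-140.46 q [-0.53  0.58 -0.07  0.92  0.   -1.22] t 11.45
rot [-0.0019  0.0007 -0.0063] d [0.0004 0.0018 0.0023]
```

Converted, 0.001 m / 0.6 = 0.0017, 0.0005 m / 0.6 = 0.0008.

Call:
{"api": "jog_arm", "payload": {"rows": [{"trans": [0.0008,0.0017,0.0017],"aperture": 0.04},{"trans": [0.0008,0.0017,0.0017],"aperture": 0.005},{"trans": [0.0008,0.0017,0.0017],"aperture": 0.005},{"trans": [0.0008,0.0017,0.0017],"aperture": 0.005},{"trans": [0.0008,0.0017,0.0017],"aperture": 0.005}]}}

```text
clock: 12.08
eef_pos: [0.507, -0.2977, 0.0154]
tool_rot: [-0.338, 0.941, -0.0, 0.0]
ft_force: [-0.3, -0.5, 5.2]
grip_width: 0.0114
grasp_force: 61.8
```

```bash
python3 -c "
from h import *
need([.507,-.2973,.15],219.9)"
```

```text
at [ 0.507  -0.2977  0.0154] a=-140.46 q [-0.53  0.58 -0.07  0.92 -0.   -1.22] t 12.075
rot [-0.0012  0.0004 -0.0063] d [-0.0003  0.0002 -0.1346]
```

Call:
{"api": "jog_arm", "payload": {"rows": [{"trans": [0,0,-0.0833],"aperture": 0.005},{"trans": [0,0,-0.1667],"aperture": 0.005},{"trans": [0,0,-0.2083],"aperture": 0.005},{"trans": [0,0,-0.2083],"aperture": 0.005}]}}

```text
clock: 12.58
eef_pos: [0.5078, -0.2982, 0.1415]
tool_rot: [-0.338, 0.941, -0.002, 0.001]
ft_force: [0.4, -0.0, -1.3]
grip_width: 0.0116
grasp_force: 61.1
```

```bash
python3 -c "
from h import *
need([.5956,-.0618,.14],183.6)"
```

```text
at [ 0.5078 -0.2982  0.1415] a=-140.46 q [-0.53  0.46  0.09  1.19 -0.   -1.22] t 12.575
rot [-0.0035  0.0027  0.6273] d [-0.2182  0.1264  0.0013]
```

Converted, -0.2182 m / 0.6 = -0.3637, -0.174 m / 0.6 = -0.29, 0.6273 rad / 2 = 0.3137.

Call:
{"api": "jog_arm", "payload": {"rows": [{"turn_vec": [0,0,0.06],"trans": [-0.0717,0.0417,0],"aperture": 0.005},{"turn_vec": [0,0,0.12],"trans": [-0.1433,0.0833,0],"aperture": 0.005},{"turn_vec": [0,0,0.18],"trans": [-0.2167,0.1267,0],"aperture": 0.005},{"turn_vec": [0,0,0.24],"trans": [-0.29,0.1667,0],"aperture": 0.005},{"turn_vec": [0,0,0.3137],"trans": [-0.3637,0.2107,0],"aperture": 0.005},{"turn_vec": [0,0,0.3137],"trans": [-0.3637,0.2107,0],"aperture": 0.005},{"turn_vec": [0,0,0.3137],"trans": [-0.3637,0.2107,0],"aperture": 0.005},{"turn_vec": [0,0,0.3137],"trans": [-0.3637,0.2107,0],"aperture": 0.005}]}}

```text
clock: 13.58
eef_pos: [0.5934, -0.0623, 0.1387]
tool_rot: [-0.031, 1.0, -0.0, -0.001]
ft_force: [0.2, 0.5, 0.1]
grip_width: 0.0118
grasp_force: 61.1
```

```bash
python3 -c "
from h import *
snap('w8')
snap('t8','top');snap('s8','scene')
need([.5956,-.0618,.14],183.6)
z,p,W=fcloud('w8.npz')
N=np.array([.5956,-.0618]);D=np.linalg.norm(W[...,:2]-N,axis=-1)
m=(D<.036)&(W[...,2]>.138)&(W[...,2]<.18)&(p.astype(int).sum(2)<200);m[:,:250]=0;m[:,390:]=0
print(m.sum(),np.nanpercentile(W[m],[2,50,98],axis=0))
h=(D<.06)&(W[...,2]>.045)&(W[...,2]<.078);h[330:]=0;print('h',h.sum(),rect(W[h]))
"
```

```text
at [ 0.594  -0.0623  0.1396] a=-176.51 q [-0.1   0.48  0.12  1.2  -0.   -0.17] t 13.725
rot [-0.     -0.0004 -0.0018] d [-0.0017  0.0004 -0.0004]
5466 [[ 0.5729792  -0.08135375  0.14189438]
 [ 0.58611898 -0.06309414  0.15648934]
 [ 0.61157363 -0.04510462  0.17872538]]
h 7389 (array([593.8694458 , -56.02217102]), (64.60663604736328, 78.24849700927734), np.float32(3.4237213))
```

View pics/w8.png

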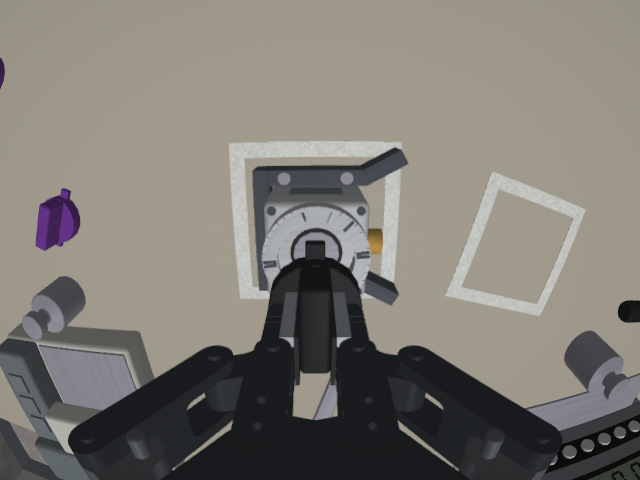

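The lid is held level above the collar, with its near ear at (315,248) and the fork and housing below. I'll refine the lid's offset from the housing using this same image.

```bash
python3 - <<'E'
from h import *
z,p,W=fcloud('w8.npz'); g=p.astype(int).sum(2)
m=np.zeros((480,640),bool);m[230:400,255:380]=1
def st(n,s): print(n,s.sum(),np.round(np.nanpercentile(W[s],[1,50,99],axis=0)*1000,1).tolist())
dark=m&(g<200)&(W[...,2]>.1)&(W[...,2]<.18)
st('ear',dark&(W[...,2]<.1315)&(W[...,0]<.5735))
st('disc top',dark&(W[...,2]>.131)&(W[...,2]<.140))
d=W[dark&(W[...,2]>.131)&(W[...,2]<.140)]
c,r=cv2.minEnclosingCircle((d[:,:2]*1000).astype(np.float32));print('disc circle',c,r)
b=W[dark&(W[...,2]>.150)&(np.abs(W[...,1]+.062)<.015)];print('bar',len(b),rect(b),np.percentile(b[:,2],98))
e=W[dark&(W[...,2]<.1315)&(W[...,0]<.5735)];print('ear y mid',(e[:,1].min()+e[:,1].max())/2)
# housing -x face upper edge
h=np.zeros((480,640),bool);h[180:255,262:375]=1
t=h&(W[...,2]>.058)&(W[...,2]<.065); Q=W[t]; a=np.radians(3.5);ex=np.array([np.cos(a),np.sin(a)]);ey=np.array([-ex[1],ex[0]])
q=(Q[:,:2]-[.5956,-.0618]); print('house local min x',np.percentile(q@ex,[.5,2])*1000,'y',np.percentile(q@ey,[.5,99.5])*1000)
co=h.copy();co[255:300,262:375]=1; co&=(W[...,2]>.071)&(W[...,2]<.077); q=(W[co][:,:2]-[.5956,-.0618])
print('collar min x',np.percentile(q@ex,[.3,1])*1000,'y',np.percentile(q@ey,[.5,99.5])*1000, 'zmed',np.median(W[co][:,2]))
E
```

```text
ear 437 [[565.3, -68.3, 124.2], [569.8, -63.9, 127.6], [573.5, -56.7, 131.1]]
disc top 1686 [[572.7, -83.0, 131.3], [581.6, -64.3, 134.3], [592.8, -43.1, 139.3]]
disc circle (592.7515869140625, -62.87396240234375) 21.15494155883789
bar 4158 (array([592.72070312, -64.91134644]), (30.030826568603516, 41.85417938232422), np.float32(72.217575)) 0.17815110756415584
ear y mid -0.062163269469958135
house local min x [-32.81850884 -32.61424966] y [-32.26640461  32.2235784 ]
collar min x [-33.10966152 -32.62790181] y [-32.6037094   32.36993332] zmed 0.07262268518368416
```

Units first: shifts go in shares of 60 cm and turns go in shares of 2 rad. So 0.044 m / 0.6 = 0.0733, 0.02 m / 0.6 = 0.0333.

Call:
{"api": "jog_arm", "payload": {"rows": [{"trans": [-0.003,0.0015,0.0333],"aperture": 0.005},{"trans": [-0.003,0.0015,0.0733],"aperture": 0.005},{"trans": [-0.003,0.0015,0.0733],"aperture": 0.005},{"trans": [-0.003,0.0015,0.0733],"aperture": 0.005}]}}

```text
clock: 14.22
eef_pos: [0.5965, -0.0606, 0.0966]
tool_rot: [-0.031, 1.0, -0.0, 0.001]
ft_force: [-1.0, -0.6, -0.2]
grip_width: 0.012
grasp_force: 61.1
```

```bash
python3 -c "
from h import *
snap('w9');need([.5956,-.0618,.0774],183.5)
z,p,W=fcloud('w9.npz'); g=p.astype(int).sum(2)
m=np.zeros((480,640),bool);m[230:400,255:380]=1
dark=m&(g<200)
for lo,hi in ((.078,.087),(.0875,.094)):
  s=dark&(W[...,2]>lo)&(W[...,2]<hi); print(s.sum(),np.round(np.nanpercentile(W[s],[1,50,99],axis=0)*1000,1).tolist())
"
```

```text
at [ 0.5969 -0.0605  0.097 ] a=-176.43 q [-0.1   0.52  0.06  1.11  0.   -0.16] t 14.275
rot [-0.0003  0.002   0.0012] d [ 0.0014 -0.0012  0.0196]
644 [[568.5, -80.1, 81.2], [575.3, -62.6, 85.0], [588.1, -42.5, 86.9]]
1677 [[575.7, -81.3, 87.8], [584.7, -62.6, 92.0], [596.1, -41.5, 93.6]]
```

View pics/w9.png

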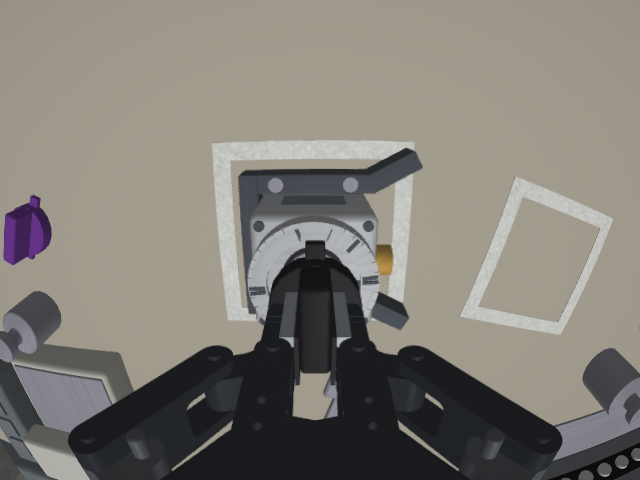

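The ear sits over the -x gap at (315,248). The lid is about 1 mm off in +x, so I'll correct that and lower gently.

Converted, 0.007 m / 0.6 = 0.0117, 0.0012 m / 0.6 = 0.002.

Call:
{"api": "jog_arm", "payload": {"rows": [{"trans": [0.002,-0.0013,0.0067],"aperture": 0.005},{"trans": [0.002,-0.0013,0.0117],"aperture": 0.005},{"trans": [0.002,-0.0013,0.0117],"aperture": 0.005}]}}

```text
clock: 14.65
eef_pos: [0.5947, -0.0609, 0.0885]
tool_rot: [-0.031, 1.0, 0.0, -0.0]
ft_force: [0.0, 0.1, -0.5]
grip_width: 0.0115
grasp_force: 61.1
```

```bash
python3 -c "
from h import *
need([.5956,-.0618,.0774],183.5)"
```

```text
at [ 0.5947 -0.0609  0.0885] a=-176.40 q [-0.1   0.53  0.04  1.09  0.   -0.16] t 14.65
rot [ 0.0001 -0.0004  0.0017] d [-0.0008 -0.001   0.0111]
```

Converted, 0.004 m / 0.6 = 0.0067, 0.002 m / 0.6 = 0.0033.

Call:
{"api": "jog_arm", "payload": {"rows": [{"trans": [-0.001,-0.0012,0.0033],"aperture": 0.005},{"trans": [-0.001,-0.0012,0.0067],"aperture": 0.005},{"trans": [-0.001,-0.0012,0.0067],"aperture": 0.005}]}}

```text
clock: 15.02
eef_pos: [0.5954, -0.0615, 0.0844]
tool_rot: [-0.031, 1.0, 0.0, -0.0]
ft_force: [0.7, 0.3, -0.7]
grip_width: 0.0116
grasp_force: 61.1
```

Call:
{"api": "jog_arm", "payload": {"rows": [{"trans": [0,0,0.0033],"aperture": 0.005},{"trans": [0,0,0.0067],"aperture": 0.005},{"trans": [0,0,0.0067],"aperture": 0.005}]}}

```text
clock: 15.4
eef_pos: [0.5957, -0.0616, 0.0809]
tool_rot: [-0.031, 1.0, -0.0, 0.0]
ft_force: [0.1, -1.1, 1.4]
grip_width: 0.0117
grasp_force: 61.3
```

```bash
python3 -c "
from h import *
need([.5956,-.0618,.0774],183.5)"
```

```text
at [ 0.5957 -0.0616  0.0809] a=-176.40 q [-0.1   0.53  0.04  1.07 -0.   -0.17] t 15.4
rot [-0.0001  0.0004  0.0017] d [ 0.0002 -0.0002  0.0035]
```

The lid is through the mouth and has started on the spring. Pressing it home.

Converted, 0.003 m / 0.6 = 0.005, 0.0015 m / 0.6 = 0.0025.

Call:
{"api": "jog_arm", "payload": {"rows": [{"trans": [0,0,0.0025],"aperture": 0.005},{"trans": [0,0,0.005],"aperture": 0.005},{"trans": [0,0,0.005],"aperture": 0.005}]}}

```text
clock: 15.78
eef_pos: [0.5958, -0.0616, 0.0779]
tool_rot: [-0.031, 1.0, -0.0, 0.0]
ft_force: [-0.4, 0.3, 2.6]
grip_width: 0.0114
grasp_force: 61.5
```

Call:
{"api": "jog_arm", "payload": {"rows": [{"trans": [0,0,0.0017],"aperture": 0.005},{"trans": [0,0,0.0017],"aperture": 0.005}]}}

```text
clock: 16.02
eef_pos: [0.5958, -0.0616, 0.0774]
tool_rot: [-0.031, 1.0, -0.0, 0.0]
ft_force: [-1.3, -0.6, 5.3]
grip_width: 0.0116
grasp_force: 62.1
```

Call:
{"api": "jog_arm", "payload": {"rows": [{"trans": [0,0,0.0017],"aperture": 0.005},{"trans": [0,0,0.0017],"aperture": 0.005}]}}

```text
clock: 16.27
eef_pos: [0.5958, -0.0616, 0.0774]
tool_rot: [-0.031, 1.0, -0.0, 0.001]
ft_force: [-2.5, 0.5, 10.0]
grip_width: 0.0117
grasp_force: 62.8
```

```bash
python3 -c "
from h import *
need([.5956,-.0618,.0774],183.5)"
```

```text
at [ 0.5958 -0.0616  0.0774] a=-176.40 q [-0.1   0.54  0.03  1.06  0.   -0.17] t 16.275
rot [-0.0002  0.0013  0.0017] d [ 0.0002 -0.0002 -0.    ]
```

The lid is on the seat (z stalls at 0.0774, 10 N). I'll ease slightly and turn clockwise.

Converted, -0.0007 m / 0.6 = -0.0012, 0.26 rad / 2 = 0.13.

Call:
{"api": "jog_arm", "payload": {"rows": [{"trans": [0,0,-0.0012],"aperture": 0.005},{"turn_vec": [0,0,0.04],"trans": [0,0,-0.0012],"aperture": 0.005},{"turn_vec": [0,0,0.08],"trans": [0,0,-0.0012],"aperture": 0.005},{"turn_vec": [0,0,0.13],"trans": [0,0,-0.0012],"aperture": 0.005},{"turn_vec": [0,0,0.13],"trans": [0,0,-0.0012],"aperture": 0.005}]}}

```text
clock: 16.9
eef_pos: [0.5963, -0.0618, 0.0774]
tool_rot: [0.099, 0.995, -0.0, 0.001]
ft_force: [-0.3, 0.2, 6.0]
grip_width: 0.0114
grasp_force: 62.0
```

```bash
python3 -c "
from h import *
need([.5956,-.0618,.0774],141.55); from workcell import get_obs; print(get_obs()['ft_torque'])"
```

```text
at [ 0.5963 -0.0618  0.0774] a=168.66 q [-0.1   0.54  0.03  1.06 -0.    0.09] t 16.9
rot [4.000e-04 2.000e-03 4.731e-01] d [ 0.0007 -0.0001 -0.    ]
[-0.00131741  0.15832399 -0.03762709]
```

Converted, 0.0004 m / 0.6 = 0.0007, 0.46 rad / 2 = 0.23.

Call:
{"api": "jog_arm", "payload": {"rows": [{"turn_vec": [0,0,0.045],"trans": [0.0007,0,0],"aperture": 0.005},{"turn_vec": [0,0,0.09],"trans": [0.0007,0,0],"aperture": 0.005},{"turn_vec": [0,0,0.135],"trans": [0.0007,0,0],"aperture": 0.005},{"turn_vec": [0,0,0.18],"trans": [0.0007,0,0],"aperture": 0.005},{"turn_vec": [0,0,0.21],"trans": [0.0007,0,0],"aperture": 0.005},{"turn_vec": [0,0,0.23],"trans": [0.0007,0,0],"aperture": 0.005},{"turn_vec": [0,0,0.23],"trans": [0.0007,0,0],"aperture": 0.005}]}}

```text
clock: 17.77
eef_pos: [0.596, -0.062, 0.0774]
tool_rot: [0.323, 0.946, -0.0, 0.001]
ft_force: [-0.9, -0.4, 6.3]
grip_width: 0.0114
grasp_force: 62.0
```

```bash
python3 -c "
from h import *
need([.5956,-.0618,.0774],141.55); from workcell import get_obs; print(get_obs()['ft_torque']); snap('w10')"
```

```text
at [ 0.596  -0.062   0.0774] a=142.31 q [-0.1   0.54  0.03  1.06 -0.    0.55] t 17.775
rot [0.0005 0.0022 0.0133] d [ 0.0004 -0.0001 -0.    ]
[-0.11250583  0.19856869 -0.0128122 ]
```

View pics/w10.png

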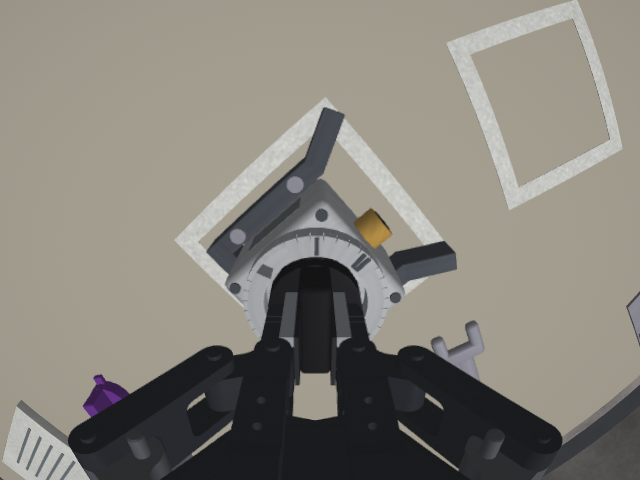

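The single rib at (317,246) lines up with the grip bar at column 315, about 1° short. I'll make the last trim and check it numerically.

Converted, 0.014 rad / 2 = 0.007.

Call:
{"api": "jog_arm", "payload": {"rows": [{"turn_vec": [0,0,0.007],"aperture": 0.005},{"turn_vec": [0,0,0.007],"aperture": 0.005},{"turn_vec": [0,0,0.007],"aperture": 0.005}]}}

```text
clock: 18.2
eef_pos: [0.596, -0.062, 0.0774]
tool_rot: [0.329, 0.944, -0.0, 0.001]
ft_force: [-0.4, -0.8, 6.0]
grip_width: 0.0118
grasp_force: 62.0
```

```bash
python3 - <<'E'
from h import *
from workcell import get_obs
snap('w11'); need([.5956,-.0618,.0774],141.55); print(get_obs()['ft_torque'])
z,p,W=fcloud('w11.npz'); g=p.astype(int).sum(2)
m=np.zeros((480,640),bool);m[238:256,309:326]=1
s=m&(g<300)&(W[...,2]>.065); P=W[s]; print('rib',s.sum(),P.mean(0)); v=P.mean(0)[:2]-[.5956,-.0618]; print('rib yaw',np.degrees(np.arctan2(v[1],v[0])))
b=np.zeros((480,640),bool);b[180:275,230:400]=1
t=b&(W[...,2]>.057)&(W[...,2]<.066); Q=W[t][:,:2]
a=np.radians(3.5);ex=np.array([np.cos(a),np.sin(a)]);ey=np.array([-ex[1],ex[0]]);q=(Q-[.5956,-.0618])
q=np.c_[q@ex,q@ey]*1000
e=[]
for k in range(-26,27,4):
    c=q[np.abs(q[:,1]-k)<2]
    if len(c)>5:e.append((k,c[:,0].min()))
e=np.array(e);print('-x edge tilt deg',np.degrees(np.arctan(-np.polyfit(e[:,0],e[:,1],1)[0])),e[:,1].round(1),'y range',np.percentile(q[:,1],[.5,99.5]))
E
```

```text
at [ 0.596  -0.062   0.0774] a=141.52 q [-0.1   0.54  0.03  1.06 -0.    0.57] t 18.25
rot [ 0.0005  0.0022 -0.0005] d [ 0.0004 -0.     -0.    ]
[-0.19089782  0.13444976  0.01272937]
rib 51 [ 0.57311309 -0.04421996  0.07335602]
rib yaw 141.98206146688344
-x edge tilt deg 0.06967891287725629 [-33.1 -33.3 -33.1 -33.3 -33.2 -33.3 -33.3 -33.4 -33.3 -33.1 -33.4 -33.
 -33.4] y range [-21.73071223  33.02549165]
```

```bash
python3 -c "
from workcell import workorder; print(workorder.job_done())"
```

```text
the job is handed in; nothing more can be done
None
```

The housing is in the fork against the back bar, and the lid is pressed home and turned to the half-way ribs (within about 0.5°, short of the click), still held there; handed in at about 18 s, no verdict returned.

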